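# Load the burnout tray with casting rings in order

## Task

Lift the four filled casting rings off their rubber formers on the setting rack and stand one in the middle of each bay of the furnace tray, in the same left-to-right order as they stand on the rack (left and right as the robot faces the bench): their marks burn off in the furnace, so only the order tells the cases apart. Keep every ring upright all the way and set it down gently on the bay floor, never dropping it.

Things in the scene. Friction and masses are not known exactly. Their poses are not given: they have to be found in the camera images.
- ring_36: casting ring, smallest: upright plain steel cylinder filled with pale investment, 36 mm diameter, 46 mm tall, 90 g give or take a fifth. Origin: centre of its underside (the top is 46 mm above it); z up along its axis. Its bottom 15 mm is hollow and sits loosely over the cone of the former of its own size; it lifts straight off.
- ring_43: casting ring, second smallest: upright plain steel cylinder filled with pale investment, 43 mm diameter, 50 mm tall, 140 g give or take a fifth. Origin: centre of its underside (the top is 50 mm above it); z up along its axis. Its bottom 15 mm is hollow and sits loosely over the cone of the former of its own size; it lifts straight off.
- ring_50: casting ring, second largest: upright plain steel cylinder filled with pale investment, 50 mm diameter, 54 mm tall, 210 g give or take a fifth. Origin: centre of its underside (the top is 54 mm above it); z up along its axis. Its bottom 15 mm is hollow and sits loosely over the cone of the former of its own size; it lifts straight off.
- ring_58: casting ring, largest: upright plain steel cylinder filled with pale investment, 58 mm diameter, 58 mm tall, 300 g give or take a fifth. Origin: centre of its underside (the top is 58 mm above it); z up along its axis. Its bottom 15 mm is hollow and sits loosely over the cone of the former of its own size; it lifts straight off.
- former_36: black rubber former on which ring_36 stands at the start: base disc 50 mm diameter, 8 mm thick, with a low cone in the middle, top 19 mm above the underside. Fixed to the setting rack, stays there. Origin: centre of its underside; the ring's underside is 8 mm above it.
- former_43: black rubber former on which ring_43 stands at the start: base disc 57 mm diameter, 8 mm thick, with a low cone in the middle, top 19 mm above the underside. Fixed to the setting rack, stays there. Origin: centre of its underside; the ring's underside is 8 mm above it.
- former_50: black rubber former on which ring_50 stands at the start: base disc 64 mm diameter, 8 mm thick, with a low cone in the middle, top 19 mm above the underside. Fixed to the setting rack, stays there. Origin: centre of its underside; the ring's underside is 8 mm above it.
- former_58: black rubber former on which ring_58 stands at the start: base disc 72 mm diameter, 8 mm thick, with a low cone in the middle, top 19 mm above the underside. Fixed to the setting rack, stays there. Origin: centre of its underside; the ring's underside is 8 mm above it.
- setting_rack: aluminium rack holding the formers in one row; fixed. Origin: underside, middle of the row; x across it, away from the robot; y along it, to the left as the robot faces; turned up to 7 deg. 90 mm wide, deck 8 mm up, side lips 14 mm. Places at y = +120, +40, -40, -120 mm (left to right), formers within 4 mm of them. At its left end (y 200 mm) a bottle 62 mm tall.
- furnace_tray: pale refractory tray in a dark steel frame, wire loop at each end; fixed. Origin: underside centre; x across, away from the robot; y along it, to the left; turned up to 7 deg. 90 x 332 mm. Four like bays, centres x 0, y = +120, +40, -40, -120 mm (left to right), 76 mm along y, 82 along x; floor 10 mm up, ribs 4 mm and side edges 3 mm above it. Lies beside the rack, before or beyond it.

How it is judged:
By the outcome, as a careful person would: the job done as asked, in the order asked, and still so for the second after the job is handed in, with the robot touching nothing.
It also fails if it takes over 112 s, if anything falls off the work surface, if the arm or the gripper's body presses on something with over 40 N, if the wrist force passes 120 N, or if a joint passes its speed limit or range.

## Robot

A 6-joint arm with a two-finger parallel gripper is mounted at the origin on the work surface. World frame = base frame: x ahead of the robot, y to its left, z up, the work surface at z = 0. Lengths are in m, angles in rad, forces in N, time in s.
With the tool pointing down it reaches from about 0.275 to 1 m from the base axis. Payload 8.4 kg.
Tool frame: the origin (TCP) lies between the finger pads; the fingertips stand robot.tcp_to_tips ahead of it and the grasp point (between the pads) lies 8 mm behind it (robot.tcp_to_tips is the distance from the TCP to the fingertips, in m); z points along the fingers, y is the line along which they close (so a half turn about z gives the same grasp; the last joint's range is limited). The gripper opens to 85 mm and grips with 20 to 120 N. Pads are 22 mm wide; open, the fingers measure 114 mm over their backs; the gripper's body (76 mm by 85 mm) begins 54 mm behind the grasp point. The pads swing forward as they close: fully open they stand 13 mm farther back than shut.
Start: joints at [-1.211, 0.353, 1.633, -0, 1.155, -0.002], TCP at [0.221, -0.585, 0.205] pointing down, gripper open.
Joint ranges: [-2.63, 2.63], [-0.92, 2.1], [0.06, 2.66], [-1.3, 4.44], [0, 2.69], [-3.02, 3.02]. Speed limits (rad/s): [2.22, 2.22, 2.79, 3.14, 3.14, 3.14].

## Interface

Orientations are given as a rotation vector (axis times angle).
In Python, from rig import robot gives the robot as it stands. The module is installed in compiled form; this text tells all that it offers.
- The arm moves only by the shell command python3 -m jog 'ROWS' [OPENING] [FORCE]. ROWS is JSON, a list of rows, each an object of numbers: "x", "y", "z": the shift along the tool's x, y, z in cm; "spin": the turn about the tool's z in units of 6 degrees (1.0 is 6 degrees). In form: [{"x": .., "y": .., "z": .., "spin": ..}, ...]. A call has 1 to 10 rows; each row shifts and turns the commanded pose from where the row before left it, along the tool's axes as they then stand; what a row does not reach is not made up. A row lasts 1/8 s, in which the tool goes at most 62.5 mm and 10.7 degrees, less where a joint would pass 70% of its speed; a pose out of reach is approached as far as the arm can. A call is refused whole if a number of a shift passes 6.25 or a number of a turn 1, either way. A call with a gripper value outside its range is refused whole. OPENING is the closure, from 0 (fully open) to 1 (shut), set as the call begins (- or left out, the last holds). The fingers move at their own pace and stop on an object; FORCE is the grip in N (left out, the last holds). Time passes only in rows, so rows that do not move let the fingers close. It gives the time, the measured TCP pose, the force, the opening and the grip force at its end, in the units of the state.
- robot.read_state(): the state, without advancing time (a new reading comes with each control period).
- robot.camera(name): name is "scene" or "top"; returns a dict with "pixels" (384x512x3 uint8, red, green, blue), "fov_y" (degrees; the focal length in pixels is half the picture's height over the tangent of half this angle, whatever the lens; pixels are square), "cx", "cy" (the principal point, pixels), "R" (3x3) and "t" (3): a world point X has camera coordinates R X + t. Camera axes: x right, y down, z forward; pixel columns grow to the right and rows downward; lengths in m; the calibration is good to about 2 mm. A picture is of the moment at which its call begins. There is no depth.
- robot.job_done(): hands the job in; it is judged then, once.
The state is a dict: "time_s": time; "joint_positions": joint angles; "dq": joint speeds; "effort": joint torques, N m; "tool_pos": TCP position; "eef_rot": TCP orientation; "wrist_force": force on the tool from outside, world axes, zero at the start; "moment": the same for the moment, N m; "width": finger opening in m; "gripper_force": force on a finger pad.
Only numpy, scipy, OpenCV 4.12 (cv2) and the standard library are available. Lean on these libraries where they do the work, as an engineer would, in place of code of your own. Each camera call takes 0.05 s, during which the arm holds its last target. There are 200 camera calls.

## Working session

There is one attempt and no reset: what is moved stays moved. The work goes in short steps, Python scripts to look and compute and a shell command to move; the robot and the scene stay as the last step left them, time stands still between calls to the robot, and variables do not carry over. Pictures are saved under pics/ and viewed, at most 14 in all, crops included, and the job is handed in when it is done.

```bash
mkdir -p pics
python3 - <<'E'
from rig import robot
import cv2
s=robot.read_state();print(s, robot.tcp_to_tips)
for n in("scene","top"):
    c=robot.camera(n);cv2.imwrite(f"pics/{n}0.png",c["pixels"][:,:,::-1]);print(n,c["fov_y"],c["cx"],c["cy"],c["R"],c["t"])
E
```

```text
{'time_s': 0.0, 'joint_positions': array([-1.21139493e+00,  3.53651136e-01,  1.63414922e+00, -2.38571764e-07,
        1.15520358e+00, -2.41825336e-03]), 'dq': array([-2.92808305e-05, -7.25233241e-04, -1.06949317e-03,  2.68967135e-04,
        1.84531325e-04, -6.48542149e-04]), 'effort': array([-1.13382572e-03, -6.05248690e+01, -3.42065763e+01, -1.96760498e-04,
        9.27662681e-03,  7.46034999e-06]), 'tool_pos': array([ 0.22104042, -0.58404759,  0.20415339]), 'eef_rot': array([-3.08895692e+00, -5.65000145e-01,  3.93749874e-04]), 'wrist_force': array([ 0.20795991, -0.21722433, -1.07448375]), 'moment': array([-0.00618028, -0.01583767, -0.02739115]), 'gripper_force': 0.0, 'width': 0.08544937507425315} 0.011
scene 43.798674459561795 261.57768451695455 190.6674622874745 [[-0.61826633  0.78592248  0.00852073]
 [ 0.63299105  0.50432669 -0.58734736]
 [-0.46590672 -0.35774356 -0.80929011]] [ 0.35821946 -0.3396556   0.98703195]
top 45.55230420155296 258.9469892367834 197.6280091121481 [[ 0.00918139 -0.99987965 -0.01250512]
 [-0.98355686 -0.00677442 -0.18047165]
 [ 0.18036521  0.01395647 -0.98350069]] [-0.01694045  0.56372126  0.70632463]
```

View pics/scene0.png

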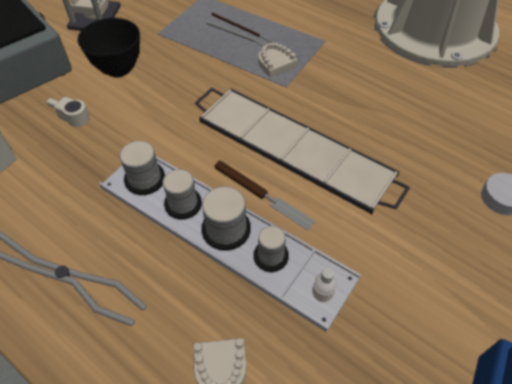

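View pics/top0.png

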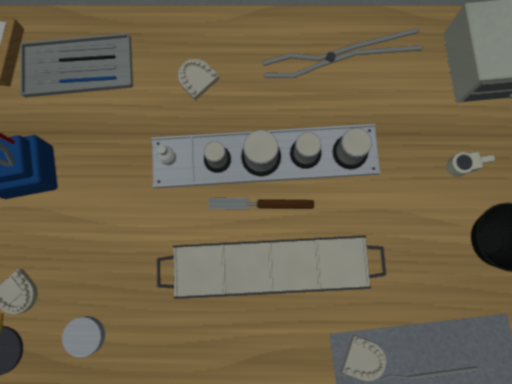

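Top view: from left (image left), rings at (214,150) smallest, (261,147) largest, (307,146) second smallest, (354,143) second largest. The bottle is at (166,155). The tray is below them, x 173–370, y 237–298. Next I'll segment the ring tops and the tray.

```bash
cat > h.py <<'E'
import numpy as np,cv2
from rig import robot
def ray(c,uv,z):
    f=192/np.tan(np.radians(c["fov_y"]/2));R=np.array(c["R"]);t=np.array(c["t"])
    o=-R.T@t; d=R.T@np.array([(uv[0]-c["cx"])/f,(uv[1]-c["cy"])/f,1.])
    return (o+d*(z-o[2])/d[2])
def proj(c,X):
    f=192/np.tan(np.radians(c["fov_y"]/2));p=np.array(c["R"])@X+np.array(c["t"]);return f*p[:2]/p[2]+[c["cx"],c["cy"]]
E
python3 - <<'E'
from h import *
for n in("top","scene"):
    c=robot.camera(n);im=c["pixels"];g=cv2.cvtColor(im,cv2.COLOR_RGB2GRAY)
    hsv=cv2.cvtColor(im,cv2.COLOR_RGB2HSV)
    pts=[(214,150),(261,147),(307,146),(354,143)] if n=="top" else [(271,239),(224,207),(180,182),(139,152)]
    for p in pts:
        print(n,p,[tuple(int(v) for v in hsv[p[1]+d,p[0]]) for d in(-14,-8,0,8,14,20)])
    pts=[(200,270),(240,265),(160,180)] if n=="top" else [(240,120),(350,170),(200,240)]
    for p in pts: print(p,hsv[p[1],p[0]])
    np.save(n+".npy",im)
    x0,y0,w,h=(140,115,250,190) if n=="top" else(90,80,330,250)
    k=3 if n=="top" else 2
    cv2.imwrite(f"pics/{n}1.png",cv2.resize(im[y0:y0+h,x0:x0+w,::-1],None,fx=k,fy=k,interpolation=cv2.INTER_CUBIC))
E
```

```text
top (214, 150) [(103, 16, 114), (34, 15, 132), (30, 19, 134), (30, 21, 135), (80, 13, 57), (60, 12, 22)]
top (261, 147) [(30, 21, 136), (30, 21, 136), (33, 21, 135), (30, 19, 136), (30, 18, 131), (83, 18, 57)]
top (307, 146) [(75, 8, 124), (27, 21, 136), (33, 21, 135), (30, 18, 131), (70, 13, 59), (75, 23, 22)]
top (354, 143) [(33, 18, 130), (30, 19, 134), (30, 19, 135), (27, 20, 137), (80, 12, 65), (90, 10, 52)]
(200, 270) [ 30  19 133]
(240, 265) [ 30  21 136]
(160, 180) [107  19 121]
scene (271, 239) [(12, 10, 134), (20, 34, 171), (20, 35, 173), (19, 28, 155), (0, 0, 57), (30, 8, 68)]
scene (224, 207) [(19, 35, 176), (18, 34, 174), (19, 35, 174), (19, 35, 176), (23, 17, 122), (15, 8, 65)]
scene (180, 182) [(16, 91, 151), (18, 34, 175), (18, 34, 172), (18, 33, 168), (30, 7, 70), (30, 4, 71)]
scene (139, 152) [(16, 112, 155), (19, 35, 175), (20, 34, 173), (18, 34, 171), (18, 13, 98), (0, 0, 64)]
(240, 120) [ 18  33 176]
(350, 170) [ 18  34 172]
(200, 240) [125   9 170]
```

View pics/top1.png

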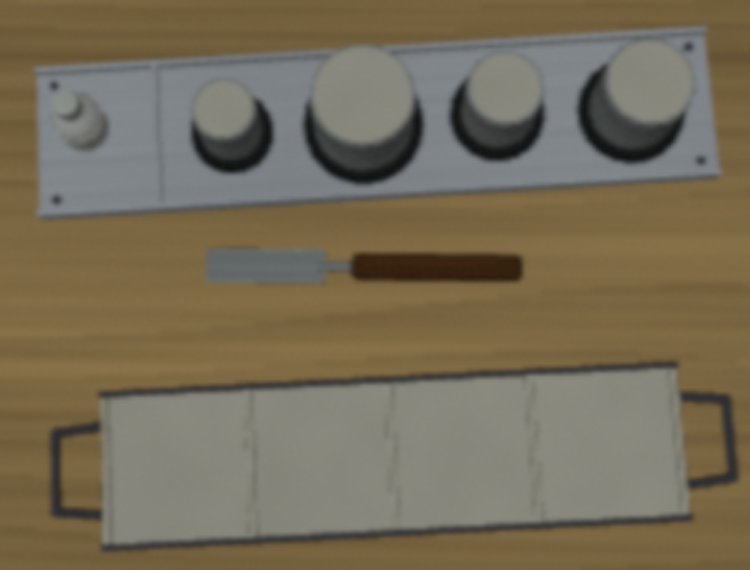

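Crop: the four ring tops are clear discs at (214,151), (261,147), (308,145), (356,142). The tray corners are roughly (173,246), (366,237), (370,287), (174,297), with a knife lying between the two.

Run:
```python
from h import *
from scipy.spatial.transform import Rotation as Ro
H=[.046,.058,.050,.054];D=[36,58,43,50]
seeds={"top":[(214,150),(261,147),(307,146),(354,143)],"scene":[(271,239),(224,207),(180,182),(139,152)]}
tr={"top":(230,270),"scene":(300,150)}
res={}
for n in("top","scene"):
    c=robot.camera(n);im=c["pixels"];hsv=cv2.cvtColor(im,cv2.COLOR_RGB2HSV)
    b=im.astype(int);warm=b[...,0]-b[...,2]
    lo=(6,20) if n=="top" else (13,34)
    m=((hsv[...,2]>(112 if n=="top" else 145))&(warm>=lo[0])&(warm<=lo[1]+10)&(hsv[...,1]<60)).astype(np.uint8)
    mo=cv2.morphologyEx(m,cv2.MORPH_OPEN,np.ones((3,3),np.uint8))
    nl,lab,st,ce=cv2.connectedComponentsWithStats(mo)
    P=[]
    for p,h,d in zip(seeds[n],H,D):
        l=lab[p[1],p[0]];cn=max(cv2.findContours((lab==l).astype(np.uint8),0,1)[0],key=len)
        e=cv2.fitEllipse(cn);X=ray(c,ce[l],.016+h)
        # expected diameter pixels from projecting
        Xs=np.array([cv2.norm(proj(c,X+[0,d/2000,0])-proj(c,X-[0,d/2000,0])),0])
        print(n,d,ce[l].round(1),st[l][4],np.round(e[1],1),"exp",Xs[0].round(1),"X",X.round(4));P.append(X)
    P=np.array(P)
    m2=cv2.morphologyEx(m,cv2.MORPH_CLOSE,np.ones((7,7),np.uint8));nl,lab,st,ce=cv2.connectedComponentsWithStats(m2)
    l=lab[tr[n][1],tr[n][0]];cn=max(cv2.findContours((lab==l).astype(np.uint8),0,1)[0],key=len)
    ap=cv2.approxPolyDP(cn,8,True)[:,0];print(ap.tolist())
    W=np.array([ray(c,q,.013)[:2] for q in cn[:,0]]).astype(np.float32)
    r=cv2.minAreaRect(W*1000);print("tray",r)
    print("rack dir deg",np.degrees(np.arctan2(-(P[0]-P[3])[0],(P[0]-P[3])[1])))
s=robot.read_state();print(Ro.from_rotvec(s["eef_rot"]).as_matrix().round(3))
```

```text
top 36 [213.9 150.9] 262 [16.9 18. ] exp 21.6 X [0.6405 0.0632 0.062 ]
top 58 [260.4 145.8] 813 [31.2 31.5] exp 35.4 X [ 0.6461 -0.0143  0.074 ]
top 43 [308.  143.8] 398 [21.1 22.3] exp 26.0 X [ 0.6523 -0.0931  0.066 ]
top 50 [356.1 141.7] 569 [25.4 26.7] exp 30.4 X [ 0.6552 -0.1719  0.07  ]
[[365, 239], [174, 248], [174, 295], [369, 285]]
tray ((452.7372131347656, -32.44854736328125), (80.771240234375, 328.8373718261719), 3.4419572353363037)
rack dir deg 3.587596966222291
scene 36 [271.8 236.4] 421 [20.9 23.8] exp 26.7 X [0.638  0.0622 0.062 ]
scene 58 [223.4 203.2] 1094 [33.  40.2] exp 40.1 X [ 0.6433 -0.0148  0.074 ]
scene 43 [177.8 180.3] 499 [21.4 27.7] exp 27.1 X [ 0.6498 -0.0937  0.066 ]
scene 50 [136.4 152.7] 630 [23.1 32.6] exp 29.2 X [ 0.6526 -0.1726  0.07  ]
[[202, 115], [369, 205], [395, 174], [229, 90]]
tray ((452.664306640625, -32.28202819824219), (78.28568267822266, 327.0619201660156), 3.2063381671905518)
rack dir deg 3.56926280558307
[[ 0.935  0.354 -0.   ]
 [ 0.354 -0.935  0.   ]
 [-0.    -0.    -1.   ]]
```

```bash
R='{"x":3.9,"y":-1.65}'; unset R
python3 -m jog '[{"x":3.9,"y":-1.65},{"x":3.9,"y":-1.65},{"x":3.9,"y":-1.65},{"x":3.9,"y":-1.65},{"x":3.9,"y":-1.65},{"x":3.9,"y":-1.65},{"x":3.9,"y":-1.65}]' 0 40
python3 -m jog '[{"x":3.9,"y":-1.65},{"x":3.9,"y":-1.65},{"x":3.9,"y":-1.65},{"x":3.9,"y":-1.65},{"x":3.9,"y":-1.65},{"x":3.9,"y":-1.65},{"x":3.9,"y":-1.65},{"spin":-1},{"spin":-1},{"spin":-1}]'
python3 -m jog '[{"spin":-1},{"spin":-1},{"spin":-1},{"spin":-1},{"spin":-1},{"spin":-1},{"spin":-1},{"spin":-1},{"spin":-1},{"spin":-0.1}]'
python3 - <<'E'
from rig import robot
from scipy.spatial.transform import Rotation as Ro
s=robot.read_state();print(s["joint_positions"].round(3),Ro.from_rotvec(s["eef_rot"]).as_matrix().round(3))
E
```

```text
[-1.211  0.353  1.634 -0.     1.155 -0.002] [[ 0.935  0.354 -0.   ]
 [ 0.354 -0.935  0.   ]
 [-0.    -0.    -1.   ]]validation failed for argument at $[0]...
validation failed for argument at $[0]...
validation failed for argument at $[0]...
```

The rows were rejected, most likely because every key has to be present.

```bash
python3 -m jog '[{"x":3.9,"y":-1.65,"z":0,"spin":0},{"x":3.9,"y":-1.65,"z":0,"spin":0},{"x":3.9,"y":-1.65,"z":0,"spin":0},{"x":3.9,"y":-1.65,"z":0,"spin":0},{"x":3.9,"y":-1.65,"z":0,"spin":0},{"x":3.9,"y":-1.65,"z":0,"spin":0},{"x":3.9,"y":-1.65,"z":0,"spin":0}]' 0 40
```

```text
time_s: 1.18
tool_pos: [0.4366, -0.3789, 0.205]
eef_rot: [3.09, 0.565, 0.0]
wrist_force: [-0.0, -1.6, 0.2]
width: 0.0853
gripper_force: 0.0
```

```bash
python3 -m jog '[{"x":3.9,"y":-1.65,"z":0,"spin":0},{"x":3.9,"y":-1.65,"z":0,"spin":0},{"x":3.9,"y":-1.65,"z":0,"spin":0},{"x":3.9,"y":-1.65,"z":0,"spin":0},{"x":3.9,"y":-1.65,"z":0,"spin":0},{"x":3.9,"y":-1.65,"z":0,"spin":0},{"x":3.9,"y":-1.65,"z":0,"spin":0},{"x":0,"y":0,"z":0,"spin":-1},{"x":0,"y":0,"z":0,"spin":-1},{"x":0,"y":0,"z":0,"spin":-1}]'
python3 -m jog '[{"x":0,"y":0,"z":0,"spin":-1},{"x":0,"y":0,"z":0,"spin":-1},{"x":0,"y":0,"z":0,"spin":-1},{"x":0,"y":0,"z":0,"spin":-1},{"x":0,"y":0,"z":0,"spin":-1},{"x":0,"y":0,"z":0,"spin":-1},{"x":0,"y":0,"z":0,"spin":-1},{"x":0,"y":0,"z":0,"spin":-1},{"x":0,"y":0,"z":0,"spin":-1},{"x":0,"y":0,"z":0,"spin":-0.1}]'
python3 - <<'E'
from rig import robot
from scipy.spatial.transform import Rotation as Ro
s=robot.read_state();print(s["joint_positions"].round(3),Ro.from_rotvec(s["eef_rot"]).as_matrix().round(4))
E
```

```text
time_s: 2.42
tool_pos: [0.6501, -0.175, 0.2047]
eef_rot: [-2.962, -1.047, 0.001]
wrist_force: [0.0, -0.3, -0.6]
width: 0.0852
gripper_force: 0.0
time_s: 3.68
tool_pos: [0.65, -0.1752, 0.2048]
eef_rot: [-2.156, -2.285, 0.0]
wrist_force: [0.5, -0.7, 0.9]
width: 0.0856
gripper_force: 0.0
[-0.266  0.428  1.522  0.     1.192 -0.323] [[-5.790e-02  9.983e-01 -2.000e-04]
 [ 9.983e-01  5.790e-02  1.000e-04]
 [ 1.000e-04 -2.000e-04 -1.000e+00]]
```

```bash
python3 -m jog '[{"x":0.3,"y":0.42,"z":3,"spin":0},{"x":0,"y":0,"z":3,"spin":0},{"x":0,"y":0,"z":3,"spin":0},{"x":0,"y":0,"z":2.5,"spin":0},{"x":0,"y":0,"z":2,"spin":0},{"x":0,"y":0,"z":1.5,"spin":0},{"x":0,"y":0,"z":1,"spin":0},{"x":0,"y":0,"z":0.5,"spin":0},{"x":0,"y":0,"z":0,"spin":0}]'
python3 -m jog '[{"x":0,"y":0,"z":0,"spin":0},{"x":0,"y":0,"z":0,"spin":0},{"x":0,"y":0,"z":0,"spin":0},{"x":0,"y":0,"z":0,"spin":0},{"x":0,"y":0,"z":0,"spin":0}]' 0.3 20
python3 - <<'E'
from h import *
for n in("scene","top"): 
    c=robot.camera(n);im=c["pixels"][...,::-1];im=im[90:330,80:400] if n=="scene" else im[90:310,130:430]
    cv2.imwrite(f"pics/{n}2.png",cv2.resize(im,None,fx=2,fy=2))
E
```

```text
time_s: 4.8
tool_pos: [0.6543, -0.172, 0.04]
eef_rot: [2.156, 2.285, 0.0]
wrist_force: [0.5, -0.0, -0.0]
width: 0.0856
gripper_force: 0.0
time_s: 5.42
tool_pos: [0.6542, -0.172, 0.0399]
eef_rot: [2.156, 2.285, 0.0]
wrist_force: [0.2, 0.0, 0.6]
width: 0.0597
gripper_force: 0.0
```

View pics/scene2.png

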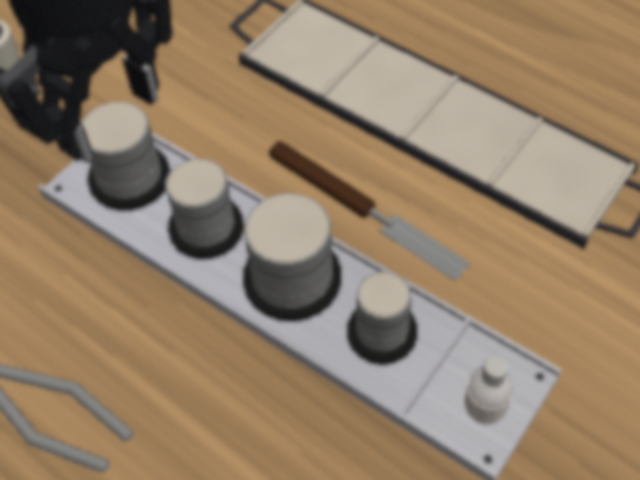

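The picture shows ring_50 at crop (121,155) with a finger on each side, but the gripper looks high or offset. I'll project the TCP and zoom in.

Run:
```python
from h import *
c=robot.camera("scene");s=robot.read_state();T=s["tool_pos"];y=np.array([.998,.058,0])
im=c["pixels"][:,:,::-1].copy()
k=5;x0,y0=80,70
im=cv2.resize(im[y0:y0+120,x0:x0+140],None,fx=k,fy=k,interpolation=cv2.INTER_CUBIC)
for X,col in((T,(0,0,255)),(T+.03*y-[0,0,.011],(0,255,0)),(T-.03*y-[0,0,.011],(255,0,0)),(np.array([.654,-.172,.07]),(255,0,255)),(np.array([.654,-.172,.016]),(255,255,0))):
    p=(proj(c,X)-[x0,y0])*k;cv2.circle(im,tuple(int(v) for v in p),4,col,-1);print(p)
cv2.imwrite("pics/z3.png",im)
```

```text
[300.22158219 483.30112337]
[237.01876921 571.28941281]
[375.02967986 443.696355  ]
[279.89904641 417.28526021]
[315.94352037 532.03955171]
```

View pics/z3.png

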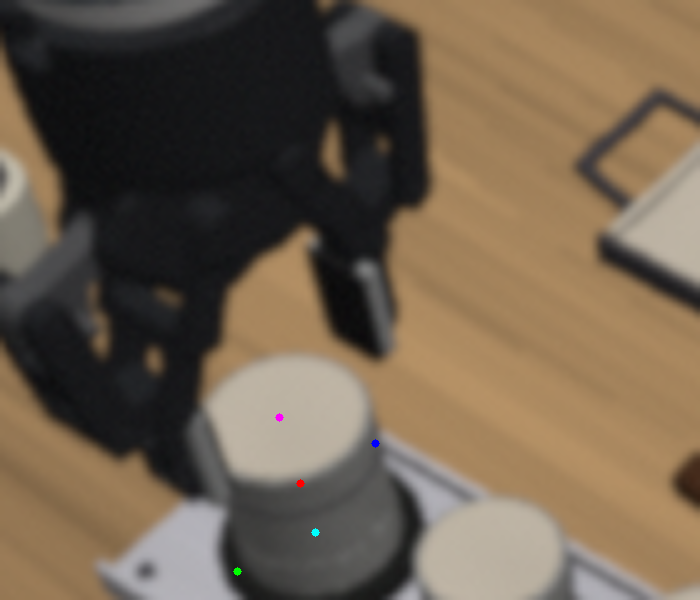

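View pics/top2.png

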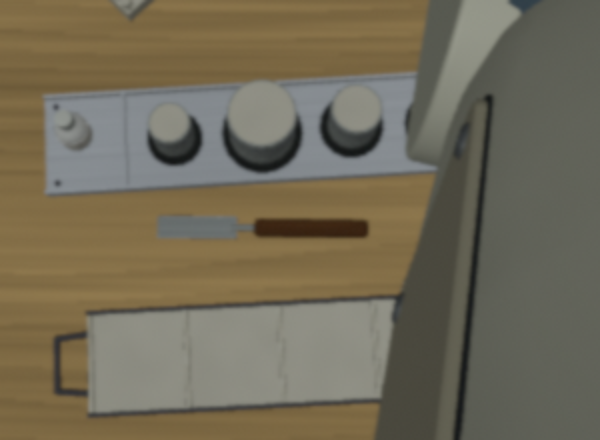

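The scene view suggests the pads sit near the ring's top, higher than I assumed. Lowering 10 mm is safe either way, so I'll lower, close gently and look again.

```bash
python3 -m jog '[{"x":0,"y":0,"z":0.5,"spin":0},{"x":0,"y":0,"z":0.5,"spin":0},{"x":0,"y":0,"z":0,"spin":0}]'
python3 -m jog '[{"x":0,"y":0,"z":0,"spin":0},{"x":0,"y":0,"z":0,"spin":0},{"x":0,"y":0,"z":0,"spin":0},{"x":0,"y":0,"z":0,"spin":0},{"x":0,"y":0,"z":0,"spin":0}]' 0.5 20
python3 - <<'E'
from h import *
c=robot.camera("scene")
im=c["pixels"][:,:,::-1].copy()
k=5;x0,y0=80,70
cv2.imwrite("pics/z4.png",cv2.resize(im[y0:y0+120,x0:x0+140],None,fx=k,fy=k,interpolation=cv2.INTER_CUBIC))
E
```

```text
time_s: 5.95
tool_pos: [0.6536, -0.1719, 0.0291]
eef_rot: [-2.155, -2.284, 0.001]
wrist_force: [0.2, 0.5, -0.7]
width: 0.0596
gripper_force: 0.0
time_s: 6.58
tool_pos: [0.654, -0.172, 0.0298]
eef_rot: [-2.156, -2.285, 0.0]
wrist_force: [0.9, 0.0, -1.3]
width: 0.0491
gripper_force: 21.1
```

View pics/z4.png

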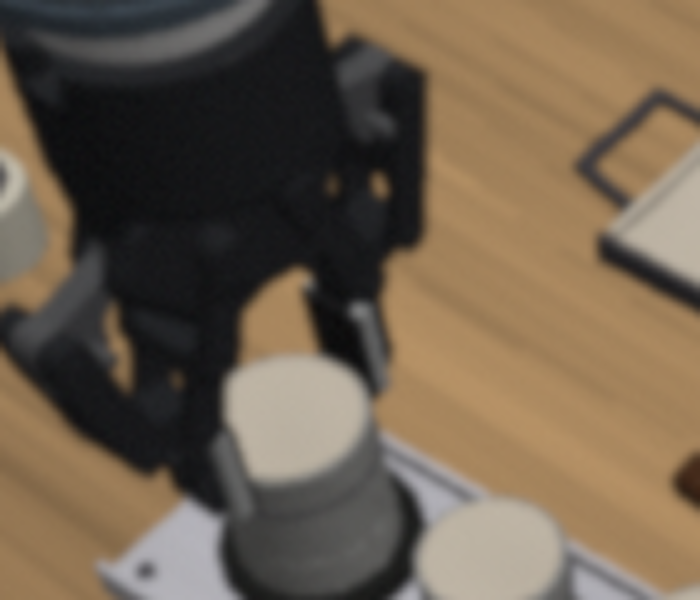

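The ring is gripped centrally at 49 mm with almost no side force, and the pads overlap its upper part. I'll firm up the grip, lift slowly and check.

```bash
python3 -m jog '[{"x":0,"y":0,"z":0,"spin":0},{"x":0,"y":0,"z":0,"spin":0},{"x":0,"y":0,"z":-0.3,"spin":0},{"x":0,"y":0,"z":-0.5,"spin":0},{"x":0,"y":0,"z":-0.8,"spin":0},{"x":0,"y":0,"z":-1.0,"spin":0},{"x":0,"y":0,"z":-1.2,"spin":0},{"x":0,"y":0,"z":-0.8,"spin":0},{"x":0,"y":0,"z":-0.4,"spin":0},{"x":0,"y":0,"z":0,"spin":0}]' 0.6 60
python3 - <<'E'
from h import *
c=robot.camera("scene")
im=c["pixels"][:,:,::-1].copy()
k=5;x0,y0=80,50
cv2.imwrite("pics/z5.png",cv2.resize(im[y0:y0+120,x0:x0+140],None,fx=k,fy=k,interpolation=cv2.INTER_CUBIC))
E
```

```text
time_s: 7.88
tool_pos: [0.6542, -0.172, 0.0802]
eef_rot: [2.156, 2.285, 0.0]
wrist_force: [-0.9, -0.3, -2.0]
width: 0.0474
gripper_force: 61.9
```

View pics/z5.png

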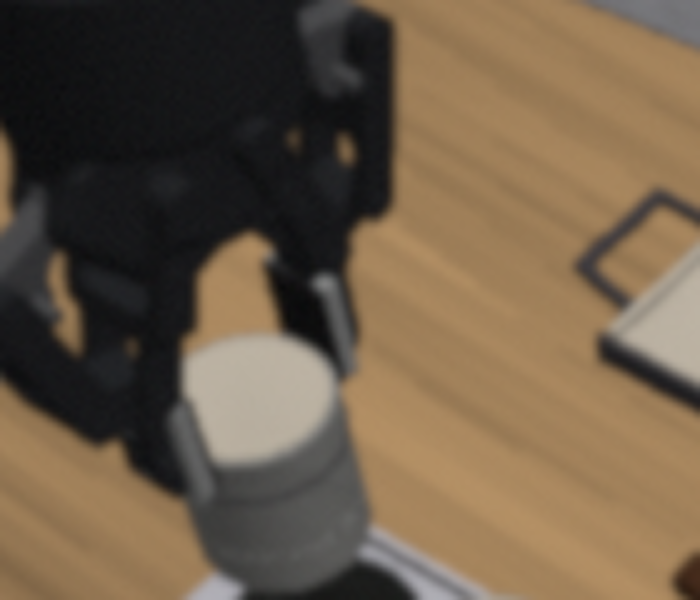

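Ring lifted and hanging upright; the former shows below it. Carrying it to the rightmost bay.

```bash
python3 -m jog '[{"x":0.2,"y":-1,"z":0,"spin":0},{"x":0.4,"y":-2,"z":0,"spin":0},{"x":0.4,"y":-2.7,"z":0,"spin":0},{"x":0.5,"y":-3,"z":0,"spin":0},{"x":0.5,"y":-3,"z":0,"spin":0},{"x":0.4,"y":-2.7,"z":0,"spin":0},{"x":0.4,"y":-2.4,"z":0,"spin":0},{"x":0.3,"y":-1.5,"z":0,"spin":0},{"x":0,"y":-1,"z":0,"spin":0},{"x":0,"y":0,"z":0,"spin":0}]'
python3 -m jog '[{"x":0,"y":0,"z":1,"spin":0},{"x":0,"y":0,"z":1.5,"spin":0},{"x":0,"y":0,"z":1.2,"spin":0},{"x":0,"y":0,"z":0.8,"spin":0},{"x":0,"y":0,"z":0.4,"spin":0},{"x":0,"y":0,"z":0.2,"spin":0},{"x":0,"y":0,"z":0.1,"spin":0},{"x":0,"y":0,"z":0,"spin":0}]'
python3 - <<'E'
from h import *
c=robot.camera("scene")
im=c["pixels"][:,:,::-1].copy()
k=4;x0,y0=140,50
cv2.imwrite("pics/z6.png",cv2.resize(im[y0:y0+130,x0:x0+170],None,fx=k,fy=k,interpolation=cv2.INTER_CUBIC))
E
```

```text
time_s: 9.18
tool_pos: [0.4595, -0.1524, 0.08]
eef_rot: [2.156, 2.285, 0.0]
wrist_force: [0.6, 0.0, -2.2]
width: 0.0473
gripper_force: 62.1
time_s: 10.18
tool_pos: [0.4598, -0.1523, 0.0281]
eef_rot: [2.156, 2.285, 0.0]
wrist_force: [0.5, 0.9, -2.1]
width: 0.0474
gripper_force: 62.1
```

View pics/z6.png

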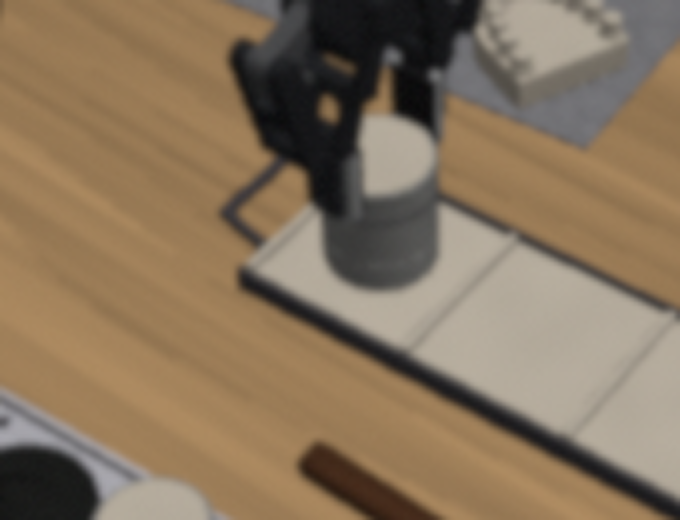

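The ring is upright over the right bay, about 4 mm above the floor. Lowering it gently until it touches.

```bash
python3 -m jog '[{"x":0,"y":0,"z":0.1,"spin":0},{"x":0,"y":0,"z":0.1,"spin":0},{"x":0,"y":0,"z":0,"spin":0},{"x":0,"y":0,"z":0,"spin":0}]'
python3 -m jog '[{"x":0,"y":0,"z":0.1,"spin":0},{"x":0,"y":0,"z":0,"spin":0},{"x":0,"y":0,"z":0,"spin":0}]'
python3 -m jog '[{"x":0,"y":0,"z":0.05,"spin":0},{"x":0,"y":0,"z":0,"spin":0},{"x":0,"y":0,"z":0,"spin":0}]'
python3 -m jog '[{"x":0,"y":0,"z":0.05,"spin":0},{"x":0,"y":0,"z":0,"spin":0},{"x":0,"y":0,"z":0,"spin":0}]'
```

```text
time_s: 10.72
tool_pos: [0.4596, -0.1523, 0.0259]
eef_rot: [-2.156, -2.285, 0.0]
wrist_force: [-0.2, -0.2, -1.9]
width: 0.0478
gripper_force: 62.1
time_s: 11.1
tool_pos: [0.4596, -0.1522, 0.0249]
eef_rot: [-2.156, -2.285, 0.0]
wrist_force: [0.1, -0.2, -2.1]
width: 0.0474
gripper_force: 62.1
time_s: 11.48
tool_pos: [0.4596, -0.1522, 0.0244]
eef_rot: [-2.156, -2.285, 0.0]
wrist_force: [0.5, -0.2, -1.6]
width: 0.0473
gripper_force: 62.1
time_s: 11.85
tool_pos: [0.4597, -0.1523, 0.0241]
eef_rot: [2.156, 2.285, 0.0]
wrist_force: [-1.7, 0.7, 5.9]
width: 0.0476
gripper_force: 62.8
```

Contact came at the predicted height. Opening, rising, and moving over ring_43.

```bash
python3 -m jog '[{"x":0,"y":0,"z":0,"spin":0},{"x":0,"y":0,"z":0,"spin":0},{"x":0,"y":0,"z":0,"spin":0},{"x":0,"y":0,"z":0,"spin":0},{"x":0,"y":0,"z":-0.5,"spin":0},{"x":0,"y":0,"z":-1.5,"spin":0},{"x":0,"y":0,"z":-2.5,"spin":0},{"x":0,"y":0,"z":-3,"spin":0},{"x":0,"y":0,"z":-2.5,"spin":0},{"x":0,"y":0,"z":0,"spin":0}]' 0.1 20
python3 -m jog '[{"x":0.5,"y":2,"z":0,"spin":0},{"x":0.7,"y":3,"z":0,"spin":0},{"x":0.8,"y":3,"z":0,"spin":0},{"x":0.8,"y":3,"z":0,"spin":0},{"x":0.8,"y":3,"z":0,"spin":0},{"x":0.7,"y":2.9,"z":0,"spin":0},{"x":0.5,"y":2.5,"z":0,"spin":0},{"x":0,"y":0,"z":0,"spin":0}]'
python3 - <<'E'
from h import *
c=robot.camera("scene")
im=c["pixels"][:,:,::-1].copy()
cv2.imwrite("pics/z7.png",cv2.resize(im[50:300,90:400],None,fx=2.4,fy=2.4,interpolation=cv2.INTER_CUBIC))
E
```

```text
time_s: 13.1
tool_pos: [0.4613, -0.1528, 0.1266]
eef_rot: [2.153, 2.282, 0.003]
wrist_force: [0.3, 0.2, 0.0]
width: 0.0766
gripper_force: 0.0
time_s: 14.1
tool_pos: [0.6521, -0.0919, 0.1224]
eef_rot: [-2.154, -2.286, 0.0]
wrist_force: [-0.2, -0.2, 0.7]
width: 0.0769
gripper_force: 0.0
```

View pics/z7.png

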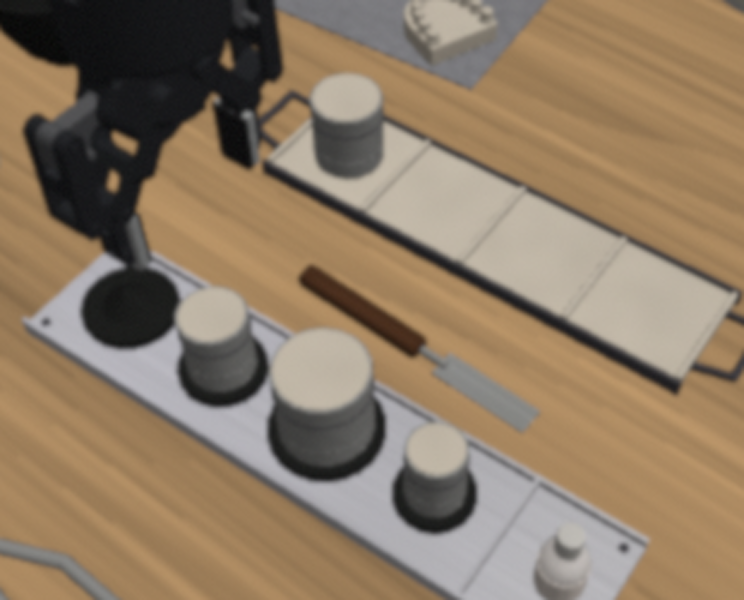

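ring_50 is standing in the middle of the right bay (crop (347,125)) and its former is bare. Descending on ring_43.

```bash
python3 -m jog '[{"x":-0.15,"y":-0.12,"z":1.5,"spin":0},{"x":0,"y":0,"z":2.5,"spin":0},{"x":0,"y":0,"z":2.2,"spin":0},{"x":0,"y":0,"z":1.5,"spin":0},{"x":0,"y":0,"z":1,"spin":0},{"x":0,"y":0,"z":0.5,"spin":0},{"x":0,"y":0,"z":0,"spin":0}]'
python3 -m jog '[{"x":0,"y":0,"z":0,"spin":0},{"x":0,"y":0,"z":0,"spin":0},{"x":0,"y":0,"z":0,"spin":0},{"x":0,"y":0,"z":0,"spin":0},{"x":0,"y":0,"z":0,"spin":0},{"x":0,"y":0,"z":0,"spin":0}]' 0.65 20
python3 -m jog '[{"x":0,"y":0,"z":0,"spin":0},{"x":0,"y":0,"z":0,"spin":0},{"x":0,"y":0,"z":0,"spin":0}]' 0.7 60
```

```text
time_s: 15.02
tool_pos: [0.6495, -0.0947, 0.0319]
eef_rot: [2.156, 2.285, 0.0]
wrist_force: [-0.9, 0.1, -0.3]
width: 0.077
gripper_force: 0.0
time_s: 15.78
tool_pos: [0.6501, -0.0947, 0.0326]
eef_rot: [2.155, 2.284, 0.001]
wrist_force: [0.5, 0.8, 5.7]
width: 0.0414
gripper_force: 20.1
time_s: 16.15
tool_pos: [0.6502, -0.0947, 0.033]
eef_rot: [2.155, 2.284, 0.001]
wrist_force: [-0.5, -0.2, 9.4]
width: 0.0395
gripper_force: 59.2
```

```bash
python3 -m jog '[{"x":0,"y":0,"z":-0.3,"spin":0},{"x":0,"y":0,"z":-0.5,"spin":0},{"x":0,"y":0,"z":-0.8,"spin":0},{"x":0,"y":0,"z":-1.0,"spin":0},{"x":0,"y":0,"z":-1.2,"spin":0},{"x":0,"y":0,"z":-0.8,"spin":0},{"x":0,"y":0,"z":-0.4,"spin":0},{"x":0,"y":0,"z":0,"spin":0}]'
python3 -m jog '[{"x":0.2,"y":-1,"z":0,"spin":0},{"x":0.4,"y":-2,"z":0,"spin":0},{"x":0.4,"y":-2.7,"z":0,"spin":0},{"x":0.6,"y":-3,"z":0,"spin":0},{"x":0.6,"y":-3,"z":0,"spin":0},{"x":0.4,"y":-2.7,"z":0,"spin":0},{"x":0.4,"y":-2.4,"z":0,"spin":0},{"x":0.3,"y":-1.5,"z":0,"spin":0},{"x":0,"y":-1,"z":0,"spin":0},{"x":0,"y":0,"z":0,"spin":0}]'
python3 -m jog '[{"x":0,"y":0,"z":1,"spin":0},{"x":0,"y":0,"z":1.5,"spin":0},{"x":0,"y":0,"z":1.2,"spin":0},{"x":0,"y":0,"z":0.7,"spin":0},{"x":0,"y":0,"z":0.3,"spin":0},{"x":0,"y":0,"z":0.2,"spin":0},{"x":0,"y":0,"z":0.1,"spin":0},{"x":0,"y":0,"z":0,"spin":0}]'
python3 - <<'E'
from h import *
c=robot.camera("scene")
im=c["pixels"][:,:,::-1].copy()
k=4;x0,y0=160,50
cv2.imwrite("pics/z8.png",cv2.resize(im[y0:y0+130,x0:x0+190],None,fx=k,fy=k,interpolation=cv2.INTER_CUBIC))
E
```

```text
time_s: 17.15
tool_pos: [0.6496, -0.0946, 0.0822]
eef_rot: [2.156, 2.285, 0.0]
wrist_force: [-0.3, -0.8, -1.7]
width: 0.0396
gripper_force: 60.5
time_s: 18.4
tool_pos: [0.4547, -0.073, 0.082]
eef_rot: [2.156, 2.285, 0.0]
wrist_force: [0.7, -0.4, -1.1]
width: 0.0396
gripper_force: 60.6
time_s: 19.4
tool_pos: [0.455, -0.0729, 0.0321]
eef_rot: [2.156, 2.285, 0.0]
wrist_force: [0.5, 0.9, -2.0]
width: 0.04
gripper_force: 60.6
```

View pics/z8.png

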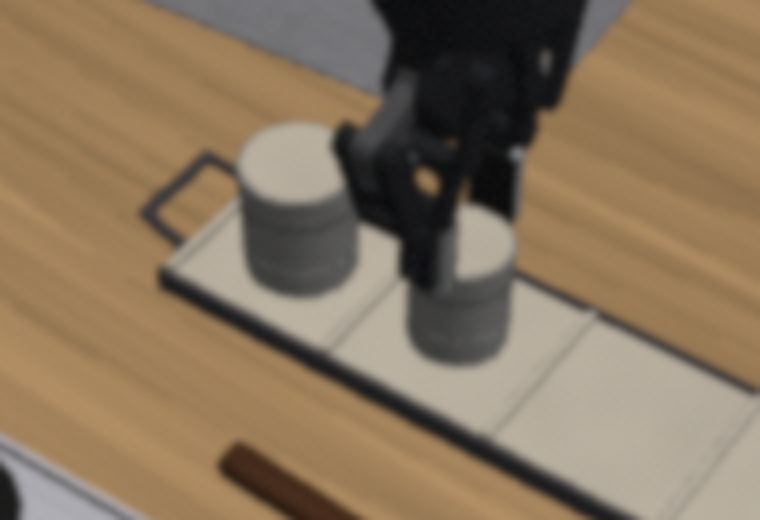

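ring_43 is upright above the second bay from the right, near (460,285), with ring_50 beside it undisturbed. Lowering.

```bash
python3 -m jog '[{"x":0,"y":0,"z":0.1,"spin":0},{"x":0,"y":0,"z":0.1,"spin":0},{"x":0,"y":0,"z":0.1,"spin":0},{"x":0,"y":0,"z":0,"spin":0},{"x":0,"y":0,"z":0,"spin":0}]'
python3 -m jog '[{"x":0,"y":0,"z":0.1,"spin":0},{"x":0,"y":0,"z":0,"spin":0},{"x":0,"y":0,"z":0,"spin":0}]'
python3 -m jog '[{"x":0,"y":0,"z":0.05,"spin":0},{"x":0,"y":0,"z":0,"spin":0},{"x":0,"y":0,"z":0,"spin":0}]'
python3 -m jog '[{"x":0,"y":0,"z":0.05,"spin":0},{"x":0,"y":0,"z":0,"spin":0},{"x":0,"y":0,"z":0,"spin":0}]'
```

```text
time_s: 20.08
tool_pos: [0.4548, -0.0729, 0.0289]
eef_rot: [-2.156, -2.285, 0.0]
wrist_force: [0.0, 0.5, -1.7]
width: 0.0399
gripper_force: 60.6
time_s: 20.45
tool_pos: [0.4548, -0.0729, 0.0279]
eef_rot: [-2.156, -2.285, 0.0]
wrist_force: [-0.3, -0.1, -1.6]
width: 0.0398
gripper_force: 60.6
time_s: 20.82
tool_pos: [0.4548, -0.0729, 0.0274]
eef_rot: [2.156, 2.285, -0.0]
wrist_force: [0.4, -1.1, -1.1]
width: 0.0393
gripper_force: 60.6
time_s: 21.2
tool_pos: [0.4549, -0.0729, 0.027]
eef_rot: [2.156, 2.285, 0.0]
wrist_force: [-1.0, 0.1, 3.3]
width: 0.0394
gripper_force: 61.3
```

```bash
python3 -m jog '[{"x":0,"y":0,"z":0,"spin":0},{"x":0,"y":0,"z":0,"spin":0},{"x":0,"y":0,"z":0,"spin":0},{"x":0,"y":0,"z":0,"spin":0},{"x":0,"y":0,"z":-0.5,"spin":0},{"x":0,"y":0,"z":-1.5,"spin":0},{"x":0,"y":0,"z":-2.5,"spin":0},{"x":0,"y":0,"z":-3,"spin":0},{"x":0,"y":0,"z":-2.5,"spin":0},{"x":0,"y":0,"z":0,"spin":0}]' 0 20
python3 -m jog '[{"x":0.5,"y":2,"z":0,"spin":0},{"x":0.7,"y":3,"z":0,"spin":0},{"x":0.7,"y":3,"z":0,"spin":0},{"x":0.8,"y":3,"z":0,"spin":0},{"x":0.8,"y":3,"z":0,"spin":0},{"x":0.7,"y":2.9,"z":0,"spin":0},{"x":0.5,"y":2.4,"z":0,"spin":0},{"x":0,"y":0,"z":0,"spin":0},{"x":0,"y":0,"z":0,"spin":0}]'
```

```text
time_s: 22.45
tool_pos: [0.4565, -0.0732, 0.1295]
eef_rot: [2.153, 2.282, 0.004]
wrist_force: [-0.6, 0.4, -0.4]
width: 0.0852
gripper_force: 0.0
time_s: 23.58
tool_pos: [0.644, -0.0146, 0.1257]
eef_rot: [-2.155, -2.284, 0.002]
wrist_force: [-0.1, -0.1, 0.2]
width: 0.0852
gripper_force: 0.0
```

```bash
python3 -m jog '[{"x":0,"y":0.05,"z":1.5,"spin":0},{"x":0,"y":0,"z":2.5,"spin":0},{"x":0,"y":0,"z":2.2,"spin":0},{"x":0,"y":0,"z":1.5,"spin":0},{"x":0,"y":0,"z":1,"spin":0},{"x":0,"y":0,"z":0.5,"spin":0},{"x":0,"y":0,"z":0,"spin":0}]'
python3 -m jog '[{"x":0,"y":0,"z":0,"spin":0},{"x":0,"y":0,"z":0,"spin":0},{"x":0,"y":0,"z":0,"spin":0},{"x":0,"y":0,"z":0,"spin":0},{"x":0,"y":0,"z":0,"spin":0},{"x":0,"y":0,"z":0,"spin":0}]' 0.5 20
python3 -m jog '[{"x":0,"y":0,"z":0,"spin":0},{"x":0,"y":0,"z":0,"spin":0},{"x":0,"y":0,"z":0,"spin":0}]' 0.6 70
```

```text
time_s: 24.45
tool_pos: [0.6454, -0.0148, 0.0349]
eef_rot: [2.156, 2.285, 0.0]
wrist_force: [-0.2, -0.4, -0.2]
width: 0.0852
gripper_force: 0.0
time_s: 25.2
tool_pos: [0.6456, -0.0147, 0.0357]
eef_rot: [2.156, 2.285, 0.001]
wrist_force: [-1.4, 0.2, 5.9]
width: 0.0568
gripper_force: 20.8
time_s: 25.58
tool_pos: [0.6457, -0.0148, 0.0363]
eef_rot: [2.155, 2.285, 0.001]
wrist_force: [-3.4, 1.0, 11.6]
width: 0.0549
gripper_force: 71.4
```

```bash
python3 -m jog '[{"x":0,"y":0,"z":-0.3,"spin":0},{"x":0,"y":0,"z":-0.5,"spin":0},{"x":0,"y":0,"z":-0.8,"spin":0},{"x":0,"y":0,"z":-1.0,"spin":0},{"x":0,"y":0,"z":-1.2,"spin":0},{"x":0,"y":0,"z":-0.8,"spin":0},{"x":0,"y":0,"z":-0.4,"spin":0},{"x":0,"y":0,"z":0,"spin":0}]'
python3 -m jog '[{"x":0.2,"y":-1,"z":0,"spin":0},{"x":0.4,"y":-2,"z":0,"spin":0},{"x":0.5,"y":-2.7,"z":0,"spin":0},{"x":0.6,"y":-3,"z":0,"spin":0},{"x":0.6,"y":-3,"z":0,"spin":0},{"x":0.4,"y":-2.7,"z":0,"spin":0},{"x":0.4,"y":-2.4,"z":0,"spin":0},{"x":0.3,"y":-1.5,"z":0,"spin":0},{"x":0,"y":-1,"z":0,"spin":0},{"x":0,"y":0,"z":0,"spin":0}]'
python3 -m jog '[{"x":0,"y":0,"z":1,"spin":0},{"x":0,"y":0,"z":1.5,"spin":0},{"x":0,"y":0,"z":1.2,"spin":0},{"x":0,"y":0,"z":0.7,"spin":0},{"x":0,"y":0,"z":0.3,"spin":0},{"x":0,"y":0,"z":0.2,"spin":0},{"x":0,"y":0,"z":0.1,"spin":0},{"x":0,"y":0,"z":0,"spin":0}]'
python3 - <<'E'
from h import *
c=robot.camera("scene")
im=c["pixels"][:,:,::-1].copy()
k=3;x0,y0=160,50
cv2.imwrite("pics/z9.png",cv2.resize(im[y0:y0+170,x0:x0+260],None,fx=k,fy=k,interpolation=cv2.INTER_CUBIC))
E
```

```text
time_s: 26.58
tool_pos: [0.6454, -0.0147, 0.0852]
eef_rot: [2.156, 2.285, 0.0]
wrist_force: [0.0, 0.2, -2.1]
width: 0.0546
gripper_force: 74.1
time_s: 27.82
tool_pos: [0.4504, 0.0079, 0.0849]
eef_rot: [2.156, 2.285, 0.0]
wrist_force: [0.4, -0.5, -2.8]
width: 0.0546
gripper_force: 74.3
time_s: 28.82
tool_pos: [0.4508, 0.008, 0.0351]
eef_rot: [2.156, 2.285, 0.001]
wrist_force: [0.1, -0.2, -3.2]
width: 0.0544
gripper_force: 74.3
```

View pics/z9.png

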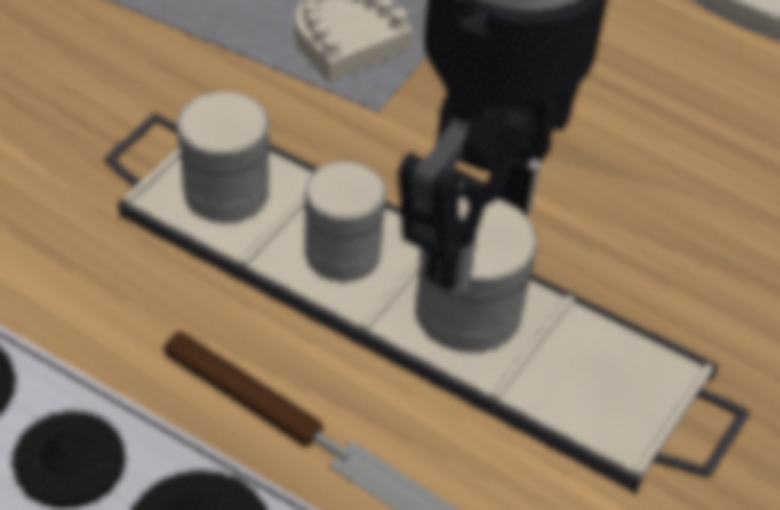

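ring_58 is upright over its bay at (475,275), and the two placed rings are standing. Lowering.

```bash
python3 -m jog '[{"x":0,"y":0,"z":0.1,"spin":0},{"x":0,"y":0,"z":0.1,"spin":0},{"x":0,"y":0,"z":0.1,"spin":0},{"x":0,"y":0,"z":0,"spin":0},{"x":0,"y":0,"z":0,"spin":0}]'
python3 -m jog '[{"x":0,"y":0,"z":0.1,"spin":0},{"x":0,"y":0,"z":0,"spin":0},{"x":0,"y":0,"z":0,"spin":0}]'
python3 -m jog '[{"x":0,"y":0,"z":0.05,"spin":0},{"x":0,"y":0,"z":0,"spin":0},{"x":0,"y":0,"z":0,"spin":0}]'
python3 -m jog '[{"x":0,"y":0,"z":0.05,"spin":0},{"x":0,"y":0,"z":0,"spin":0},{"x":0,"y":0,"z":0,"spin":0}]'
```

```text
time_s: 29.5
tool_pos: [0.4506, 0.008, 0.0319]
eef_rot: [-2.156, -2.285, 0.0]
wrist_force: [-0.1, -0.7, -2.2]
width: 0.0547
gripper_force: 74.3
time_s: 29.88
tool_pos: [0.4506, 0.008, 0.0309]
eef_rot: [-2.156, -2.285, 0.0]
wrist_force: [-0.1, 0.2, -1.7]
width: 0.0552
gripper_force: 74.3
time_s: 30.25
tool_pos: [0.4507, 0.008, 0.0304]
eef_rot: [2.156, 2.285, 0.0]
wrist_force: [-0.9, -0.0, -0.6]
width: 0.0546
gripper_force: 74.5
time_s: 30.62
tool_pos: [0.4507, 0.008, 0.0303]
eef_rot: [2.156, 2.285, 0.0]
wrist_force: [-2.8, -0.1, 7.3]
width: 0.0546
gripper_force: 75.4
```

```bash
python3 -m jog '[{"x":0,"y":0,"z":0,"spin":0},{"x":0,"y":0,"z":0,"spin":0},{"x":0,"y":0,"z":0,"spin":0},{"x":0,"y":0,"z":0,"spin":0},{"x":0,"y":0,"z":-0.5,"spin":0},{"x":0,"y":0,"z":-1.5,"spin":0},{"x":0,"y":0,"z":-2.5,"spin":0},{"x":0,"y":0,"z":-3,"spin":0},{"x":0,"y":0,"z":-2.5,"spin":0},{"x":0,"y":0,"z":0,"spin":0}]' 0 20
python3 -m jog '[{"x":0.4,"y":2,"z":0,"spin":0},{"x":0.6,"y":3,"z":0,"spin":0},{"x":0.6,"y":3,"z":0,"spin":0},{"x":0.8,"y":3,"z":0,"spin":0},{"x":0.7,"y":3,"z":0,"spin":0},{"x":0.7,"y":2.8,"z":0,"spin":0},{"x":0.5,"y":2.4,"z":0,"spin":0},{"x":0,"y":0,"z":0,"spin":0},{"x":0,"y":0,"z":0,"spin":0}]' 0.15
```

```text
time_s: 31.88
tool_pos: [0.4523, 0.008, 0.1325]
eef_rot: [2.154, 2.283, 0.005]
wrist_force: [-0.3, 1.0, -0.2]
width: 0.085
gripper_force: 0.0
time_s: 33.0
tool_pos: [0.6385, 0.0618, 0.1292]
eef_rot: [-2.155, -2.284, 0.002]
wrist_force: [-0.2, 0.4, 1.0]
width: 0.0728
gripper_force: 0.0
```

```bash
python3 -m jog '[{"x":0.1,"y":0,"z":1.5,"spin":0},{"x":0,"y":0,"z":2.7,"spin":0},{"x":0,"y":0,"z":2.5,"spin":0},{"x":0,"y":0,"z":1.7,"spin":0},{"x":0,"y":0,"z":1,"spin":0},{"x":0,"y":0,"z":0.5,"spin":0},{"x":0,"y":0,"z":0,"spin":0}]'
python3 -m jog '[{"x":0,"y":0,"z":0,"spin":0},{"x":0,"y":0,"z":0,"spin":0},{"x":0,"y":0,"z":0,"spin":0},{"x":0,"y":0,"z":0,"spin":0},{"x":0,"y":0,"z":0,"spin":0},{"x":0,"y":0,"z":0,"spin":0},{"x":0,"y":0,"z":0,"spin":0}]' 0.75 20
python3 -m jog '[{"x":0,"y":0,"z":0,"spin":0},{"x":0,"y":0,"z":0,"spin":0},{"x":0,"y":0,"z":0,"spin":0}]' 0.8 55
```

```text
time_s: 33.88
tool_pos: [0.6399, 0.0631, 0.031]
eef_rot: [2.156, 2.285, 0.0]
wrist_force: [-0.3, 0.4, -0.1]
width: 0.0726
gripper_force: 0.0
time_s: 34.75
tool_pos: [0.6402, 0.0631, 0.0315]
eef_rot: [2.156, 2.285, 0.001]
wrist_force: [-1.6, 0.1, 6.1]
width: 0.0343
gripper_force: 19.8
time_s: 35.12
tool_pos: [0.6402, 0.0631, 0.0318]
eef_rot: [2.156, 2.285, 0.001]
wrist_force: [-2.2, -0.3, 9.3]
width: 0.032
gripper_force: 53.7
```

```bash
python3 -m jog '[{"x":0,"y":0,"z":-0.3,"spin":0},{"x":0,"y":0,"z":-0.5,"spin":0},{"x":0,"y":0,"z":-0.8,"spin":0},{"x":0,"y":0,"z":-1.0,"spin":0},{"x":0,"y":0,"z":-1.2,"spin":0},{"x":0,"y":0,"z":-0.8,"spin":0},{"x":0,"y":0,"z":-0.4,"spin":0},{"x":0,"y":0,"z":0,"spin":0}]'
python3 -m jog '[{"x":0.2,"y":-1,"z":0,"spin":0},{"x":0.4,"y":-2,"z":0,"spin":0},{"x":0.5,"y":-2.7,"z":0,"spin":0},{"x":0.7,"y":-3,"z":0,"spin":0},{"x":0.6,"y":-3,"z":0,"spin":0},{"x":0.5,"y":-2.7,"z":0,"spin":0},{"x":0.4,"y":-2.4,"z":0,"spin":0},{"x":0.3,"y":-1.5,"z":0,"spin":0},{"x":0,"y":-0.9,"z":0,"spin":0},{"x":0,"y":0,"z":0,"spin":0}]'
python3 -m jog '[{"x":0,"y":0,"z":1,"spin":0},{"x":0,"y":0,"z":1.5,"spin":0},{"x":0,"y":0,"z":1.2,"spin":0},{"x":0,"y":0,"z":0.7,"spin":0},{"x":0,"y":0,"z":0.3,"spin":0},{"x":0,"y":0,"z":0.2,"spin":0},{"x":0,"y":0,"z":0.1,"spin":0},{"x":0,"y":0,"z":0,"spin":0}]'
python3 - <<'E'
from h import *
c=robot.camera("scene")
im=c["pixels"][:,:,::-1].copy()
k=3;x0,y0=160,50
cv2.imwrite("pics/z10.png",cv2.resize(im[y0:y0+170,x0:x0+260],None,fx=k,fy=k,interpolation=cv2.INTER_CUBIC))
E
```

```text
time_s: 36.12
tool_pos: [0.6399, 0.0631, 0.0812]
eef_rot: [2.156, 2.285, 0.001]
wrist_force: [1.3, 0.3, -1.9]
width: 0.032
gripper_force: 54.6
time_s: 37.38
tool_pos: [0.4459, 0.0878, 0.0809]
eef_rot: [2.156, 2.285, 0.0]
wrist_force: [0.2, 0.1, -0.3]
width: 0.0318
gripper_force: 54.6
time_s: 38.38
tool_pos: [0.4461, 0.0879, 0.0311]
eef_rot: [2.156, 2.285, 0.0]
wrist_force: [-1.0, 1.0, -1.1]
width: 0.0318
gripper_force: 54.6
```

View pics/z10.png

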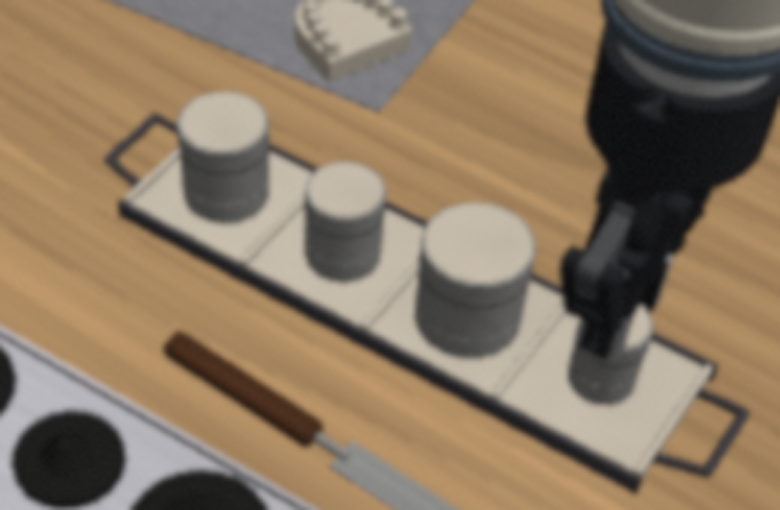

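ring_36 hangs upright over the leftmost bay at (605,370), with the other three standing in order. Lowering.

```bash
python3 -m jog '[{"x":0,"y":0,"z":0.1,"spin":0},{"x":0,"y":0,"z":0.1,"spin":0},{"x":0,"y":0,"z":0.1,"spin":0},{"x":0,"y":0,"z":0,"spin":0},{"x":0,"y":0,"z":0,"spin":0}]'
python3 -m jog '[{"x":0,"y":0,"z":0.1,"spin":0},{"x":0,"y":0,"z":0,"spin":0},{"x":0,"y":0,"z":0,"spin":0}]'
python3 -m jog '[{"x":0,"y":0,"z":0.05,"spin":0},{"x":0,"y":0,"z":0,"spin":0},{"x":0,"y":0,"z":0,"spin":0}]'
python3 -m jog '[{"x":0,"y":0,"z":0.05,"spin":0},{"x":0,"y":0,"z":0,"spin":0},{"x":0,"y":0,"z":0,"spin":0}]'
```

```text
time_s: 39.05
tool_pos: [0.446, 0.0878, 0.0279]
eef_rot: [-2.156, -2.285, 0.0]
wrist_force: [0.4, -0.3, -1.2]
width: 0.0321
gripper_force: 54.6
time_s: 39.42
tool_pos: [0.446, 0.0878, 0.0269]
eef_rot: [-2.156, -2.285, 0.0]
wrist_force: [0.2, 0.1, -1.6]
width: 0.0322
gripper_force: 54.6
time_s: 39.8
tool_pos: [0.446, 0.0879, 0.0264]
eef_rot: [-2.156, -2.285, 0.0]
wrist_force: [0.4, -0.0, -0.9]
width: 0.0314
gripper_force: 54.6
time_s: 40.17
tool_pos: [0.446, 0.0879, 0.026]
eef_rot: [2.156, 2.285, 0.0]
wrist_force: [-0.9, 0.1, 2.1]
width: 0.0321
gripper_force: 55.1
```

Contact. Releasing, then retreating up and to the left so the top camera has a clear view.

```bash
python3 -m jog '[{"x":0,"y":0,"z":0,"spin":0},{"x":0,"y":0,"z":0,"spin":0},{"x":0,"y":0,"z":0,"spin":0},{"x":0,"y":0,"z":0,"spin":0},{"x":0,"y":0,"z":-0.5,"spin":0},{"x":0,"y":0,"z":-1.5,"spin":0},{"x":0,"y":0,"z":-2.5,"spin":0},{"x":0,"y":0,"z":-3,"spin":0},{"x":0,"y":0,"z":-3,"spin":0},{"x":0,"y":0,"z":-2,"spin":0}]' 0.1 20
python3 -m jog '[{"x":2,"y":0,"z":0,"spin":0},{"x":3,"y":0,"z":0,"spin":0},{"x":3.5,"y":0,"z":0,"spin":0},{"x":3.5,"y":0,"z":0,"spin":0},{"x":3.5,"y":0,"z":0,"spin":0},{"x":3.5,"y":0,"z":0,"spin":0},{"x":3.5,"y":0,"z":0,"spin":0},{"x":3,"y":0,"z":0,"spin":0},{"x":2,"y":0,"z":0,"spin":0},{"x":0,"y":0,"z":0,"spin":0}]'
python3 - <<'E'
from h import *
th=np.radians(3.3);u=np.array([-np.sin(th),np.cos(th)]);v=np.array([np.cos(th),np.sin(th)]);T=np.array([.4527,-.0324])
c=robot.camera("top");im=c["pixels"];k=3;x0,y0=140,100
vis=cv2.resize(im[y0:y0+200,x0:x0+260,::-1],None,fx=k,fy=k,interpolation=cv2.INTER_CUBIC)
for i,(h,d) in enumerate(zip((.046,.058,.050,.054),(.036,.058,.043,.050))):
    b=T+u*(.12-.08*i);X=np.array([*b,.010+h]);p=proj(c,X)
    r=np.linalg.norm(proj(c,X+[0,d/2,0])-p)
    cv2.circle(vis,tuple(int(q) for q in (p-[x0,y0]+.5)*k),int(r*k),(0,0,255),1)
cv2.imwrite("pics/t11.png",vis)
E
```

```text
time_s: 41.42
tool_pos: [0.4466, 0.088, 0.1534]
eef_rot: [2.155, 2.284, 0.003]
wrist_force: [0.6, -0.1, -0.1]
width: 0.0769
gripper_force: 0.0
time_s: 42.68
tool_pos: [0.43, 0.3633, 0.1514]
eef_rot: [2.154, 2.286, 0.001]
wrist_force: [-1.5, -0.4, -0.6]
width: 0.0768
gripper_force: 0.0
```

View pics/t11.png

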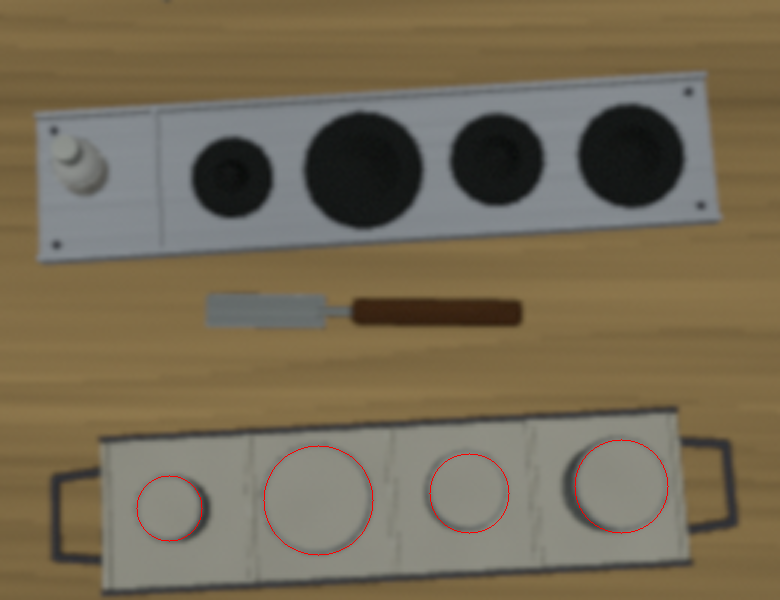

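The top view shows all four formers bare. The rings stand upright on the bay centres in the order 36, 58, 43, 50, and their tops match the red predicted circles at (169,508), (318,500), (469,493) and (621,486). Handing in.

```bash
python3 -c "
from rig import robot
print(robot.job_done())"
```

```text
the job is handed in; nothing more can be done
None
```

The job is handed in after about 43 s of the 112 s allowed: all four rings stand upright in the middle of their bays in the rack's order (36, 58, 43, 50 from left to right), and each was lowered in small steps until the wrist force showed contact; no verdict came back.

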